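Lost-property row to the wooden rack

TASK

The four lost-property finds stand in the grey bins of the aluminium rack in the order in which they were entered in the log book. Move them to the empty wooden rack, one to each bay and in the same left-to-right order, so that the log still matches. Set each one down gently, upright on the floor of its bay, neither dropped nor knocked over, and leave the desk bell where it is.

Things in the scene. Friction and masses are not known exactly. Their poses are not given: they have to be found in the camera images.
- owl: white ceramic owl figurine with reddish eyes and wings, 84 mm tall (91 with ear tufts); foot 40 mm across, belly 50 mm in diameter from 22 to 48 mm above the underside: grip it there. About 160 g. Origin: centre of its underside, z up; it looks along its own -x, at the start in any direction
- woodbox: round turned wooden box, 50 mm in diameter and 50 mm tall, its screw lid shut tight (one rigid piece), with a dark wooden knob 16 mm wide and 10 mm high on top. About 90 g. Origin: centre of its underside, z up
- doorstop: whitish silicone wedge door stop lying on its flat underside: 66 mm long (y), 38 mm wide (x) between upright parallel sides, 29 mm high at the thick end (+y) falling in fine steps to 5 mm at the thin end. About 60 g. Origin: centre of its underside, z up. At the start it lies along the row within about 0.15 rad, thick end left
- tipcap: tall black plastic umbrella tip cap standing on its flange: flange 36 mm in diameter and 5 mm high, above it a slim cone narrowing from 27 mm to 21 mm in diameter, 93 mm tall in all. About 40 g. Origin: centre of the underside of the flange, z up
- bin_owl: the grey plastic bin in which the owl stands at the start; fixed. One of four alike, side by side 88 mm apart on the aluminium rack: 104 (x) x 87 (y) mm, walls 2 mm thick. Origin: centre of its underside, 4 mm above the table; its floor is 3 mm and its rim 13 mm above that. y: along the row, to the left; x: away from the robot. The rack's end cheeks are 26 mm high
- bin_woodbox: the grey plastic bin in which the screw-top wooden box stands at the start; fixed. One of four alike, side by side 88 mm apart on the aluminium rack: 104 (x) x 87 (y) mm, walls 2 mm thick. Origin: centre of its underside, 4 mm above the table; its floor is 3 mm and its rim 13 mm above that. y: along the row, to the left; x: away from the robot. The rack's end cheeks are 26 mm high
- bin_doorstop: the grey plastic bin in which the door stop stands at the start; fixed. One of four alike, side by side 88 mm apart on the aluminium rack: 104 (x) x 87 (y) mm, walls 2 mm thick. Origin: centre of its underside, 4 mm above the table; its floor is 3 mm and its rim 13 mm above that. y: along the row, to the left; x: away from the robot. The rack's end cheeks are 26 mm high
- bin_tipcap: the grey plastic bin in which the umbrella tip cap stands at the start; fixed. One of four alike, side by side 88 mm apart on the aluminium rack: 104 (x) x 87 (y) mm, walls 2 mm thick. Origin: centre of its underside, 4 mm above the table; its floor is 3 mm and its rim 13 mm above that. y: along the row, to the left; x: away from the robot. The rack's end cheeks are 26 mm high
- rack_new: the empty light wooden rack, 108 (x) x 366 (y) mm, fixed, before or behind the aluminium one and nearly parallel to it. Four bays, centres at y = +132, +44, -44, -132 mm (+y left), x = 0, each 85 mm along y, 100 mm along x inside. Floor 7 mm above the origin; front, back and dividers (3 to 4 mm thick) rise 10 mm above it; end cheeks 26 mm high. Origin: centre of its underside, on the table
- bell: chromed desk bell on a black foot, 84 mm in diameter, 59 mm tall, standing on the table off the left end of the wooden rack; loose, to be left alone. Origin: centre of its underside. (Also on the table, not part of the job: a blue mug 90 mm tall off the right end of the aluminium rack; a flat log book with a pen on it, beyond the racks)
Mind the look-alikes: they are no part of the job. Leave any purple or red look-alike of the doorstop alone. Of the things that look like the woodbox, the smallest one is meant.

How it is judged:
At the end, for the whole second after the job is handed in: Each find rests upright (within 0.1 rad) on the floor of a bay of the wooden rack (underside within 5 mm of the floor height, origin within 38 mm of the rack's middle line), at rest, one to a bay, in the same left-to-right order as the bins they started in (y of owl in the frame of rack_new between -0.166 and 0.166 m and x of owl in the frame of rack_new between -0.038 and 0.038 m and z of owl in the frame of rack_new between 0.002 and 0.011 m and angle between each of owl, woodbox, doorstop, tipcap's own z axis and vertical below 0.1 rad and linear speed of each of owl, woodbox, doorstop, tipcap below 0.02 m/s and angular speed of each of owl, woodbox, doorstop, tipcap below 0.2 rad/s and y of woodbox in the frame of rack_new between -0.166 and 0.166 m and x of woodbox in the frame of rack_new between -0.038 and 0.038 m and z of woodbox in the frame of rack_new between 0.002 and 0.011 m and y of doorstop in the frame of rack_new between -0.166 and 0.166 m and x of doorstop in the frame of rack_new between -0.038 and 0.038 m and z of doorstop in the frame of rack_new between 0.002 and 0.011 m and y of tipcap in the frame of rack_new between -0.166 and 0.166 m and x of tipcap in the frame of rack_new between -0.038 and 0.038 m and z of tipcap in the frame of rack_new between 0.002 and 0.011 m and ((y of bin_owl in the frame of bin_woodbox above 0 m and y of owl in the frame of rack_new above -0.088 m and y of woodbox in the frame of rack_new below -0.088 m) or (y of bin_owl in the frame of bin_woodbox above 0 m and y of owl in the frame of rack_new above 0 m and y of woodbox in the frame of rack_new below 0 m) or (y of bin_owl in the frame of bin_woodbox above 0 m and y of owl in the frame of rack_new above 0.088 m and y of woodbox in the frame of rack_new below 0.088 m) or (y of bin_owl in the frame of bin_woodbox below 0 m and y of owl in the frame of rack_new below -0.088 m and y of woodbox in the frame of rack_new above -0.088 m) or (y of bin_owl in the frame of bin_woodbox below 0 m and y of owl in the frame of rack_new below 0 m and y of woodbox in the frame of rack_new above 0 m) or (y of bin_owl in the frame of bin_woodbox below 0 m and y of owl in the frame of rack_new below 0.088 m and y of woodbox in the frame of rack_new above 0.088 m)) and ((y of bin_owl in the frame of bin_doorstop above 0 m and y of owl in the frame of rack_new above -0.088 m and y of doorstop in the frame of rack_new below -0.088 m) or (y of bin_owl in the frame of bin_doorstop above 0 m and y of owl in the frame of rack_new above 0 m and y of doorstop in the frame of rack_new below 0 m) or (y of bin_owl in the frame of bin_doorstop above 0 m and y of owl in the frame of rack_new above 0.088 m and y of doorstop in the frame of rack_new below 0.088 m) or (y of bin_owl in the frame of bin_doorstop below 0 m and y of owl in the frame of rack_new below -0.088 m and y of doorstop in the frame of rack_new above -0.088 m) or (y of bin_owl in the frame of bin_doorstop below 0 m and y of owl in the frame of rack_new below 0 m and y of doorstop in the frame of rack_new above 0 m) or (y of bin_owl in the frame of bin_doorstop below 0 m and y of owl in the frame of rack_new below 0.088 m and y of doorstop in the frame of rack_new above 0.088 m)) and ((y of bin_owl in the frame of bin_tipcap above 0 m and y of owl in the frame of rack_new above -0.088 m and y of tipcap in the frame of rack_new below -0.088 m) or (y of bin_owl in the frame of bin_tipcap above 0 m and y of owl in the frame of rack_new above 0 m and y of tipcap in the frame of rack_new below 0 m) or (y of bin_owl in the frame of bin_tipcap above 0 m and y of owl in the frame of rack_new above 0.088 m and y of tipcap in the frame of rack_new below 0.088 m) or (y of bin_owl in the frame of bin_tipcap below 0 m and y of owl in the frame of rack_new below -0.088 m and y of tipcap in the frame of rack_new above -0.088 m) or (y of bin_owl in the frame of bin_tipcap below 0 m and y of owl in the frame of rack_new below 0 m and y of tipcap in the frame of rack_new above 0 m) or (y of bin_owl in the frame of bin_tipcap below 0 m and y of owl in the frame of rack_new below 0.088 m and y of tipcap in the frame of rack_new above 0.088 m)) and ((y of bin_woodbox in the frame of bin_doorstop above 0 m and y of woodbox in the frame of rack_new above -0.088 m and y of doorstop in the frame of rack_new below -0.088 m) or (y of bin_woodbox in the frame of bin_doorstop above 0 m and y of woodbox in the frame of rack_new above 0 m and y of doorstop in the frame of rack_new below 0 m) or (y of bin_woodbox in the frame of bin_doorstop above 0 m and y of woodbox in the frame of rack_new above 0.088 m and y of doorstop in the frame of rack_new below 0.088 m) or (y of bin_woodbox in the frame of bin_doorstop below 0 m and y of woodbox in the frame of rack_new below -0.088 m and y of doorstop in the frame of rack_new above -0.088 m) or (y of bin_woodbox in the frame of bin_doorstop below 0 m and y of woodbox in the frame of rack_new below 0 m and y of doorstop in the frame of rack_new above 0 m) or (y of bin_woodbox in the frame of bin_doorstop below 0 m and y of woodbox in the frame of rack_new below 0.088 m and y of doorstop in the frame of rack_new above 0.088 m)) and ((y of bin_woodbox in the frame of bin_tipcap above 0 m and y of woodbox in the frame of rack_new above -0.088 m and y of tipcap in the frame of rack_new below -0.088 m) or (y of bin_woodbox in the frame of bin_tipcap above 0 m and y of woodbox in the frame of rack_new above 0 m and y of tipcap in the frame of rack_new below 0 m) or (y of bin_woodbox in the frame of bin_tipcap above 0 m and y of woodbox in the frame of rack_new above 0.088 m and y of tipcap in the frame of rack_new below 0.088 m) or (y of bin_woodbox in the frame of bin_tipcap below 0 m and y of woodbox in the frame of rack_new below -0.088 m and y of tipcap in the frame of rack_new above -0.088 m) or (y of bin_woodbox in the frame of bin_tipcap below 0 m and y of woodbox in the frame of rack_new below 0 m and y of tipcap in the frame of rack_new above 0 m) or (y of bin_woodbox in the frame of bin_tipcap below 0 m and y of woodbox in the frame of rack_new below 0.088 m and y of tipcap in the frame of rack_new above 0.088 m)) and ((y of bin_doorstop in the frame of bin_tipcap above 0 m and y of doorstop in the frame of rack_new above -0.088 m and y of tipcap in the frame of rack_new below -0.088 m) or (y of bin_doorstop in the frame of bin_tipcap above 0 m and y of doorstop in the frame of rack_new above 0 m and y of tipcap in the frame of rack_new below 0 m) or (y of bin_doorstop in the frame of bin_tipcap above 0 m and y of doorstop in the frame of rack_new above 0.088 m and y of tipcap in the frame of rack_new below 0.088 m) or (y of bin_doorstop in the frame of bin_tipcap below 0 m and y of doorstop in the frame of rack_new below -0.088 m and y of tipcap in the frame of rack_new above -0.088 m) or (y of bin_doorstop in the frame of bin_tipcap below 0 m and y of doorstop in the frame of rack_new below 0 m and y of tipcap in the frame of rack_new above 0 m) or (y of bin_doorstop in the frame of bin_tipcap below 0 m and y of doorstop in the frame of rack_new below 0.088 m and y of tipcap in the frame of rack_new above 0.088 m))); the robot touches nothing.
It fails at once if the owl is dropped or knocked over: out of the fingers with its underside more than 23 mm above a rack floor or leaning over 0.5 rad (contact force between the fingers and owl below 0.02 N and (height (world z) of owl above 0.03 m or angle between owl's own z axis and vertical above 0.5 rad)).
It fails at once if the screw-top wooden box is dropped or knocked over: out of the fingers with its underside more than 23 mm above a rack floor or leaning over 0.5 rad (contact force between the fingers and woodbox below 0.02 N and (height (world z) of woodbox above 0.03 m or angle between woodbox's own z axis and vertical above 0.5 rad)).
It fails at once if the door stop is dropped or knocked over: out of the fingers with its underside more than 23 mm above a rack floor or leaning over 0.5 rad (contact force between the fingers and doorstop below 0.02 N and (height (world z) of doorstop above 0.03 m or angle between doorstop's own z axis and vertical above 0.5 rad)).
It fails at once if the umbrella tip cap is dropped or knocked over: out of the fingers with its underside more than 23 mm above a rack floor or leaning over 0.5 rad (contact force between the fingers and tipcap below 0.02 N and (height (world z) of tipcap above 0.03 m or angle between tipcap's own z axis and vertical above 0.5 rad)).
It fails at once if the desk bell is pushed more than 15 mm or tipped (distance of bell from where it was at the start of the episode above 0.015 m or angle between bell's own z axis and vertical above 0.15 rad).
It also fails if it takes over 102 s, if anything falls off the work surface, if the arm or the gripper's body presses on something with over 40 N, if the wrist force passes 120 N, or if a joint passes its speed limit or range.

ROBOT

A 6-joint arm with a two-finger parallel gripper is mounted at the origin on the work surface. World frame = base frame: x ahead of the robot, y to its left, z up, the work surface at z = 0. Lengths are in m, angles in rad, forces in N, time in s.
With the tool pointing down it reaches from about 0.325 to 0.775 m from the base axis. Payload 5.5 kg.
Tool frame: the origin (TCP) lies between the finger pads; the fingertips stand 8 mm ahead of it and the grasp point (between the pads) lies 11 mm behind it (tcp_to_tips is the distance from the TCP to the fingertips, in m); z points along the fingers, y is the line along which they close (so a half turn about z gives the same grasp; the last joint's range is limited). The gripper opens to 88 mm and grips with 3 to 60 N. Pads are 20 mm wide; open, the fingers measure 115 mm over their backs; the gripper's body (75 mm by 178 mm) begins 61 mm behind the grasp point.
Start: joints at [1.141, 0.091, 1.231, -0, 1.82, -0.057], TCP at [0.219, 0.559, 0.231] pointing down, gripper open.
Joint ranges: [-2.87, 2.87], [-0.86, 2.18], [0.17, 2.46], [-1.51, 4.65], [0.06, 2.69], [-2.65, 2.65]. Speed limits (rad/s): [2.57, 2.57, 3.01, 3.14, 3.14, 3.14].

INTERFACE

Orientations are given as a unit quaternion [w, x, y, z].
In Python, from bench import * gives the robot as it stands. Calls block until the motion is done:
- move_to(position, orientation): joint-space move of the TCP to a pose.
- move_l(position, speed=0.15, orientation=None): straight line of the TCP; orientation=None keeps the orientation; speed is the mean speed in m/s.
- movej(angles): joint-space move.
- gripper_open() and close(): open the fingers fully, or close them until they stop; the grip force is fixed at half the most.
- hold(seconds).
- inverse_kinematics(position, orientation): joint angles nearest the present ones, or None.
- state(): the state.
- get_image(name): name is "scene" or "top" or "wrist"; returns a dict with "frame" (400x640x3 uint8, blue, green, red), "depth" (400x640 float32, m along the optical axis (not along the pixel's ray), 0 where there is no reading), "camera_matrix" (3x3 intrinsics, pixels), "k1" (the pictures are not rectified: a ray, as slopes to the right and down, at radius r is drawn at 1 + k1 r^2 times it, then the intrinsics apply), "view" (4x4, takes a point from world to camera coordinates). Camera axes: x right, y up, looking along -z (the intrinsics and any distortion apply to the point x, -y, -z); pixel columns grow to the right and rows downward; lengths in m; the calibration is good to about 2 mm. A picture is of the moment at which its call begins.
A pose or a line that the arm cannot do raises IKError and nothing moves.
- job_done(): hands the job in; it is judged then, once.
The state is a dict: "time": time; "joint_pos": joint angles; "dq": joint speeds; "joint_torque": joint torques, N m; "ee_pos": TCP position; "ee_rot": TCP orientation; "ft_force": force on the tool from outside, world axes, zero at the start; "moment": the same for the moment, N m; "finger_gap": finger opening in m; "finger_force": force on a finger pad.
Only numpy, scipy, OpenCV 4.12 (cv2) and the standard library are available. Lean on these libraries where they do the work, as an engineer would, in place of code of your own. Each camera call takes 0.05 s, during which the arm holds its last target. There are 200 camera calls.

## Working session

There is one attempt and no reset: what is moved stays moved. The work goes in short steps, each a Python script; the robot and the scene stay as the last script left them, time stands still between calls to the robot, and variables do not carry over. Pictures are saved under pics/ and viewed, at most 14 in all, crops included, and the job is handed in when it is done.

```bash
ls && mkdir -p pics && python3 - <<'E'
from bench import *
import cv2,numpy as np,pickle
s=state();print(s['time'],s['ee_pos'],s['ee_rot'],s['finger_gap'])
for n in('scene','top'):
    d=get_image(n);cv2.imwrite(f'pics/{n}0.png',d['frame']);pickle.dump(d,open(f'{n}0.pkl','wb'));print(n,d['k1'],d['camera_matrix'],np.round(d['view'],3))
E
```

```text
pics
0.0 [0.21842635 0.55852652 0.22951905] [-2.32505667e-04  1.85324027e-01  9.82676995e-01 -9.34703219e-04] 0.08784436932753091
scene -0.06862535521966133 [[374.62977091   0.         318.84911607]
 [  0.         374.62977091 196.49575142]
 [  0.           0.           1.        ]] [[-0.241  0.971 -0.007  0.104]
 [-0.692 -0.166  0.702  0.407]
 [ 0.68   0.174  0.712 -1.275]
 [ 0.     0.     0.     1.   ]]
top 0.026168150181943454 [[402.67384779   0.         322.07950391]
 [  0.         402.67384779 190.36827913]
 [  0.           0.           1.        ]] [[ 0.019 -1.     0.017  0.029]
 [ 0.999  0.019  0.032 -0.621]
 [-0.032  0.017  0.999 -0.934]
 [ 0.     0.     0.     1.   ]]
```

View pics/scene0.png

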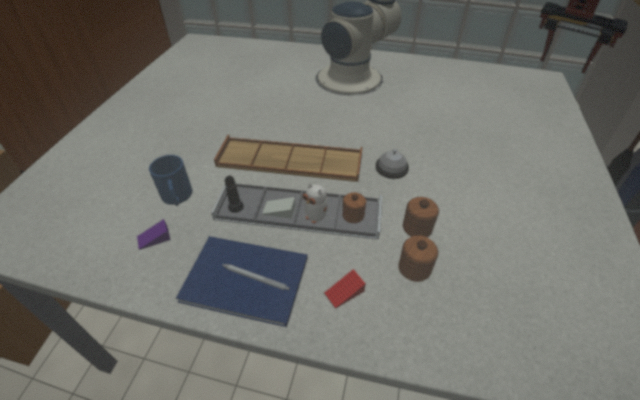

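View pics/top0.png

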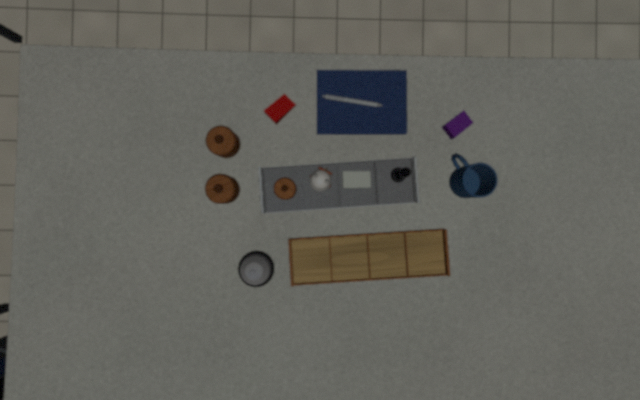

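The top picture shows the aluminium rack with, left to right, the wooden box (285,188), owl (320,180), door stop (357,179) and tip cap (401,174). The wooden rack is at (290–448, 230–285), nearer the robot, with the bell at (256,268). The woodbox candidates are (285,188), (221,141) and (221,188). The one at (285,188) is the smallest and stands in a bin, so it is the one meant. The purple (457,124) and red (280,108) wedges are decoys. I'll confirm this in an enlarged crop.

```bash
cat > h.py <<'E'
import cv2,numpy as np,pickle
def ray(d,uv):
    K=d['camera_matrix'];k=d['k1']
    p=(np.atleast_2d(uv).astype(float)-K[:2,2])/K[[0,1],[0,1]]
    q=cv2.undistortPoints(p.reshape(-1,1,2),np.eye(3),np.array([k,0,0,0.]),None,None).reshape(-1,2)
    return np.c_[q[:,0],-q[:,1],-np.ones(len(q))]
def at_z(d,uv,z):
    V=d['view'];R=V[:3,:3];c=-R.T@V[:3,3];w=ray(d,uv)@R
    return c+w*((z-c[2])/w[:,2])[:,None]
def cloud(d):
    v,u=np.mgrid[:400,:640];uv=np.c_[u.ravel(),v.ravel()]
    V=d['view'];R=V[:3,:3];c=-R.T@V[:3,3]
    z=d['depth'].ravel();return (c+(ray(d,uv)*z[:,None])@R).reshape(400,640,3),z.reshape(400,640)>0
def crop(d,x,y,w,h,s,name,gain=1.6):
    cv2.imwrite(name,cv2.resize(cv2.convertScaleAbs(d['frame'][y:y+h,x:x+w],alpha=gain),None,fx=s,fy=s,interpolation=cv2.INTER_CUBIC))
E
python3 - <<'E'
from h import *
d=pickle.load(open('top0.pkl','rb'));crop(d,255,150,200,140,4,'pics/topcrop.png')
crop(pickle.load(open('scene0.pkl','rb')),200,130,250,150,3.2,'pics/scenecrop.png')
P,m=cloud(d)
print('table',np.median(P[300:340,100:500,2]))
for n,(x,y) in dict(box=(285,188),big1=(221,141),big2=(221,188)).items(): print(n,P[y-20:y+21,x-20:x+21,2].max())
E
```

```text
table 0.0019632466059989473
box 0.9526315309742734
big1 0.9526315309742734
big2 0.9526315309742734
```

View pics/topcrop.png

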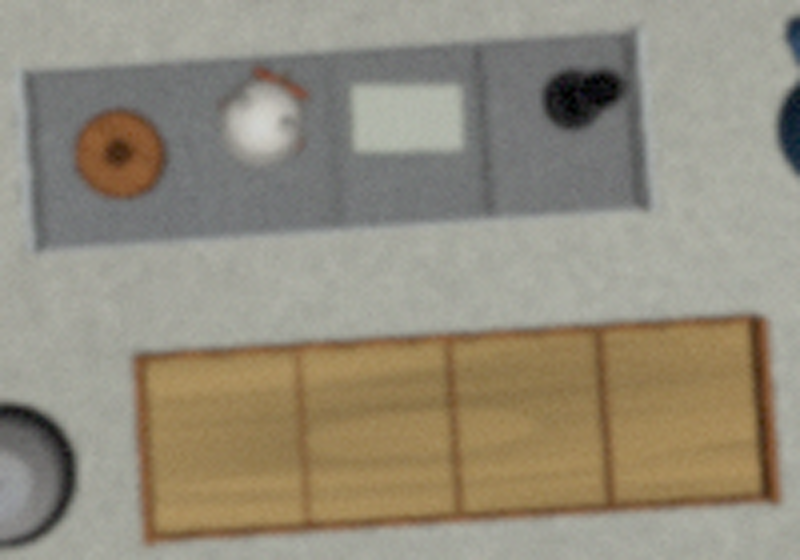

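View pics/scenecrop.png

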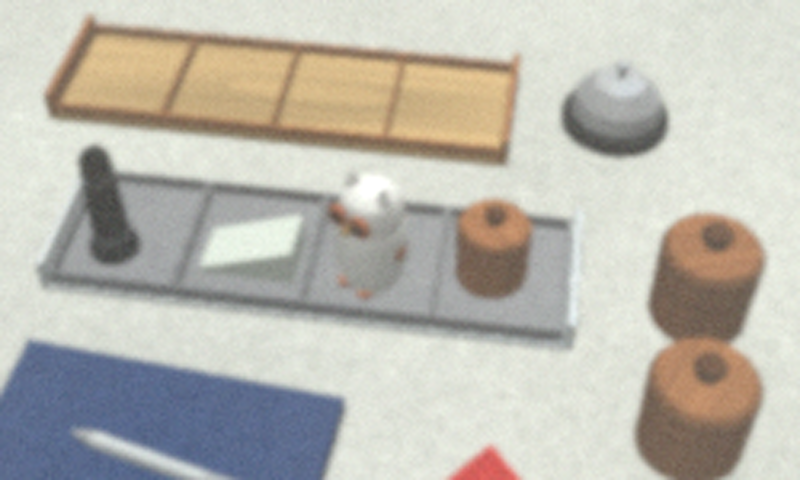

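The crops confirm it: the box in its bin at top crop (121,153) is clearly smaller than the two free-standing ones. The door stop in the bin is whitish, and the order is box, owl, door stop, tip cap. Next I'll measure positions.

```bash
cat > meas.py <<'E'
from h import *
np.set_printoptions(precision=4,suppress=True)
d=pickle.load(open('top0.pkl','rb'));s=pickle.load(open('scene0.pkl','rb'))
T=lambda pts,z: at_z(d,(np.array(pts)+.5)/4-.5+[255,150],z)[:,:2]
S=lambda pts,z: at_z(s,(np.array(pts)+.5)/3.2-.5+[200,130],z)[:,:2]
a=T([(300,347),(450,338),(603,327)],.017);b=T([(308,523),(460,512),(611,505)],.017)
print('wood div',a,b,'mean',((a+b)/2).mean(0),'y dir',(a-a[1])[0]-(a-a[1])[2],(b[0]-b[2]))
c=T([(140,355),(150,540),(765,316),(776,500)],.02);print('wood corners',c,c.mean(0))
g=T([(25,72),(37,247),(635,30),(648,208)],.022);print('alu corners',g,g.mean(0))
print('box rim',T([(121,153)],.057),'knob',T([(119,151)],.067),'scene knob',S([(494,214)],.067))
print('ds corners',T([(349,85),(352,155)],.036),T([(462,83),(465,152)],.012))
print('tip flange',T([(571,98)],.0095),'top',T([(607,87)],.1),'scene top',S([(95,153)],.098))
print('owl head',T([(262,118)],.075), 'scene', S([(371,290)],.007))
for n,dd in(('top',d),('scene',s)):
    P,m=cloud(dd);gc=g.mean(0)
    r=m&(abs(P[...,0]-gc[0])<.07)&(abs(P[...,1]-gc[1])<.18)&(P[...,2]<.12)
    for z0,z1 in((.029,.055),(.05,.12)):
        k=(r&(P[...,2]>z0)&(P[...,2]<z1)).astype(np.uint8)
        N,L,st,ce=cv2.connectedComponentsWithStats(k)
        for i in range(1,N):
            if st[i,4]>15:
                Q=P[L==i];print(n,z0,ce[i],st[i,4],'mid',(Q.min(0)+Q.max(0))/2,'size',np.ptp(Q,axis=0),'zmax',Q[:,2].max())
E
python3 meas.py
```

```text
wood div [[ 0.5138  0.0216]
 [ 0.5206 -0.0653]
 [ 0.5286 -0.1541]] [[ 0.4129  0.0152]
 [ 0.4206 -0.0725]
 [ 0.4262 -0.1598]] mean [ 0.4705 -0.0692] y dir [-0.0148  0.1758] [-0.0133  0.175 ]
wood corners [[ 0.5079  0.1139]
 [ 0.4024  0.1058]
 [ 0.5369 -0.2473]
 [ 0.4313 -0.2543]] [ 0.4696 -0.0705]
alu corners [[ 0.6697  0.1835]
 [ 0.569   0.1743]
 [ 0.7014 -0.1695]
 [ 0.5981 -0.1783]] [0.6346 0.0025]
box rim [[0.6227 0.1246]] knob [[0.6235 0.1249]] scene knob [[0.6266 0.1243]]
ds corners [[ 0.6649 -0.0029]
 [ 0.625  -0.0053]] [[ 0.6694 -0.0707]
 [ 0.6289 -0.0731]]
tip flange [[ 0.662  -0.1354]] top [[ 0.6613 -0.136 ]] scene top [[ 0.6627 -0.1343]]
owl head [[0.6427 0.0468]] scene [[0.6584 0.0489]]
top 0.029 [396.8333 175.1   ] 30 mid [ 0.6596 -0.1316  0.041 ] size [0.0227 0.016  0.0232] zmax 0.052587224728007254
top 0.029 [348.3564 179.0213] 188 mid [ 0.6469 -0.0207  0.0349] size [0.0377 0.0308 0.0114] zmax 0.04053310249149411
top 0.05 [320.7828 179.2625] 419 mid [0.6432 0.0453 0.0763] size [0.0517 0.0482 0.051 ] zmax 0.10185438792897894
top 0.05 [403.4122 172.6794] 131 mid [ 0.6611 -
[... 298 characters left out ...]
9
scene 0.029 [288.0517 204.3362] 116 mid [ 0.6475 -0.0163  0.033 ] size [0.0402 0.022  0.0081] zmax 0.03707897704490215
scene 0.029 [353.1018 209.3894] 226 mid [0.6335 0.1242 0.042 ] size [0.0346 0.0498 0.0259] zmax 0.05495410248258836
scene 0.029 [315.0918 210.4949] 196 mid [0.6573 0.046  0.042 ] size [0.0237 0.0476 0.0258] zmax 0.054893733147845625
scene 0.05 [230.8933 186.1689] 225 mid [ 0.6645 -0.1358  0.0754] size [0.0207 0.0228 0.0508] zmax 0.10081505677081759
scene 0.05 [314.5868 197.    ] 501 mid [0.6484 0.0447 0.0739] size [0.0485 0.0492 0.0473] zmax 0.09749980967541538
scene 0.05 [353.9003 200.7311] 331 mid [0.6256 0.1244 0.0592] size [0.0478 0.0486 0.0181] zmax 0.0682831565919706
```

```bash
cat > pick.py <<'E'
from bench import *
import numpy as np
YAW=.080;C=np.array([.470,-.0697]);UP=.165
ydir=lambda a:np.array([-np.sin(a),np.cos(a)])
def q(th):
    f=(th+np.pi/2)/2;return [0,np.cos(f),np.sin(f),0]
def rep(t):
    s=state();print(t,round(s['time'],1),'ee',np.round(s['ee_pos'],4),'gap',round(s['finger_gap'],4),'F',np.round(s['finger_force'],1),'ft',np.round(s['ft_force'],1))
def run(xy,z,bay,off=0,yaw=YAW):
    g=np.array(xy)+off*ydir(yaw);p=C+(bay+off)*ydir(YAW)
    move_to([*g,UP],q(yaw));rep('hover')
    move_l([*g,z+.02],.12);move_l([*g,z],.04);rep('down');
    close();hold(.3);rep('closed')
    z0=state()['ee_pos'][2]
    move_l([*g,z+.03],.05);move_l([*g,UP],.15);rep('lifted')
    move_l([*p,UP],.15,q(YAW));move_l([*p,z+.02],.12);move_l([*p,z+.0005],.03);hold(.3);rep('placed')
    gripper_open();hold(.2);rep('open')
    move_l([*p,z+.03],.05);move_l([*p,UP],.15)
E
python3 - <<'E'
from pick import *
run((.624,.1245),.031,.132)
E
```

```text
hover 2.2 ee [0.6238 0.1256 0.1653] gap 0.0879 F 0.0 ft [-0.9 -0.2 -0.3]
down 4.0 ee [0.6239 0.1245 0.0308] gap 0.088 F 0.0 ft [ 0.4 -1.  -0.4]
closed 5.0 ee [0.624  0.1245 0.0311] gap 0.0488 F 30.0 ft [ 0.1 -0.   0.8]
lifted 6.6 ee [0.6235 0.1244 0.1635] gap 0.0495 F 30.0 ft [ 0.5  0.  -1.2]
placed 10.1 ee [0.4595 0.0619 0.0315] gap 0.0496 F 30.0 ft [ 0.8 -0.5 -1.1]
open 11.1 ee [0.4595 0.0619 0.0315] gap 0.088 F 0.0 ft [ 0.3 -0.1 -0.8]
```

```bash
python3 - <<'E'
from pick import *
from h import *
run((.643,.046),.032,.044)
d=get_image('scene');crop(d,200,120,250,150,3.2,'pics/s1.png')
E
```

```text
hover 13.4 ee [0.6421 0.0461 0.1638] gap 0.0879 F 0.0 ft [-1.1  0.9 -0.7]
down 15.1 ee [0.6429 0.046  0.0318] gap 0.0876 F 0.0 ft [0.4 0.3 0.1]
closed 16.1 ee [0.643  0.046  0.0321] gap 0.0492 F 30.0 ft [ 0.7 -0.4  0.7]
lifted 17.7 ee [0.6425 0.046  0.1635] gap 0.0495 F 30.0 ft [-0.2  0.9 -0.9]
placed 21.3 ee [ 0.4665 -0.0258  0.0326] gap 0.0492 F 30.0 ft [ 0.6 -0.1 -0.1]
open 22.3 ee [ 0.4665 -0.0258  0.0325] gap 0.0876 F 0.0 ft [-0.  -0.3 -0.6]
```

View pics/s1.png

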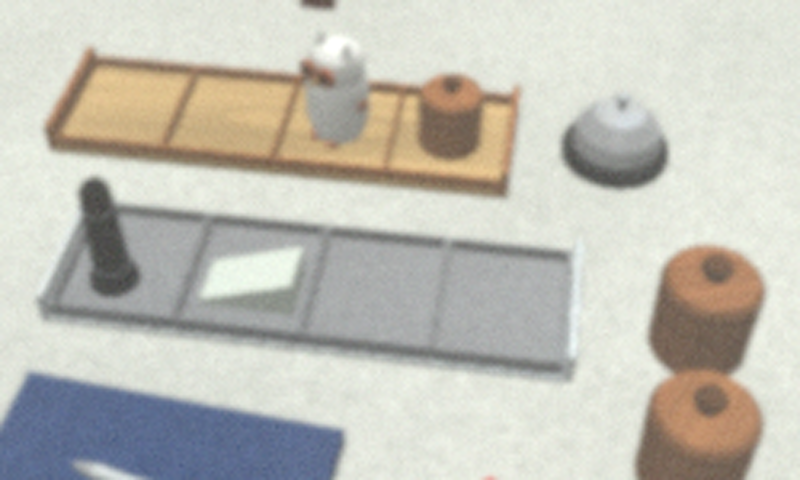

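The box at crop (450,115) and the owl at (335,90) stand upright in their bays. Next are the door stop and the tip cap.

```bash
python3 - <<'E'
from pick import *
from h import *
run((.647,-.038),.0285,-.044,.017,.062)
d=get_image('scene');crop(d,200,120,250,150,3.2,'pics/s2.png')
E
```

```text
hover 24.6 ee [ 0.6451 -0.021   0.164 ] gap 0.0882 F 0.0 ft [ 0.4 -0.3  0. ]
down 26.4 ee [ 0.6459 -0.021   0.0283] gap 0.0878 F 0.0 ft [0.6 0.9 0.9]
closed 27.5 ee [ 0.646  -0.021   0.0285] gap 0.0377 F 30.0 ft [-0.1 -0.1 -0.6]
lifted 29.1 ee [ 0.6455 -0.021   0.1635] gap 0.038 F 30.0 ft [-0.4  0.7 -1. ]
placed 32.8 ee [ 0.4722 -0.0966  0.0291] gap 0.0378 F 30.0 ft [ 0.3 -0.7 -0.5]
open 33.9 ee [ 0.4722 -0.0966  0.029 ] gap 0.0878 F 0.0 ft [-0.7  0.4 -0.1]
```

View pics/s2.png

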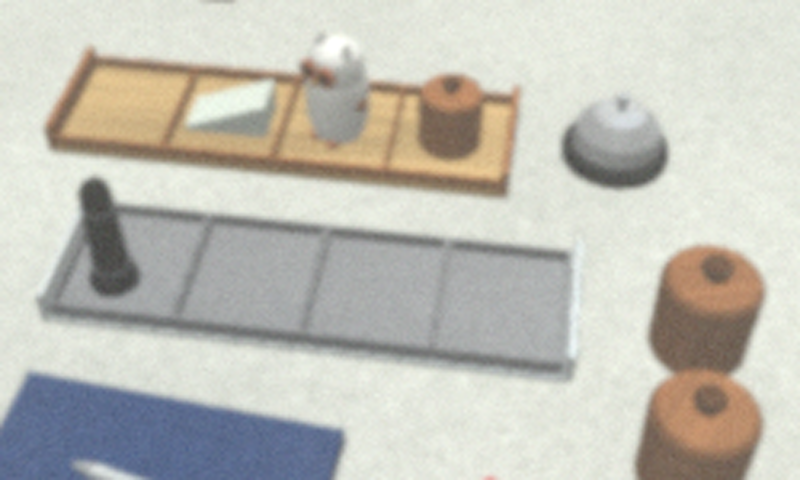

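The door stop lies in the third bay, at crop (232,108). I'll check its fit after moving the tip cap.

```bash
python3 - <<'E'
from pick import *
from h import *
run((.662,-.1353),.047,-.132)
move_to([.22,.4,.23],q(1.2));rep('home')
d=get_image('top');pickle.dump(d,open('top1.pkl','wb'));crop(d,255,150,200,140,4,'pics/t3.png')
d=get_image('scene');pickle.dump(d,open('scene1.pkl','wb'));crop(d,200,120,190,80,4.2,'pics/s3.png')
E
```

```text
hover 36.3 ee [ 0.6612 -0.1351  0.1642] gap 0.088 F 0.0 ft [-0.2  0.9  0.4]
down 38.0 ee [ 0.6619 -0.1353  0.0468] gap 0.0879 F 0.0 ft [-0.1 -0.4 -0.3]
closed 39.3 ee [ 0.662  -0.1353  0.047 ] gap 0.0238 F 30.0 ft [0.1 1.  0.2]
lifted 40.8 ee [ 0.6617 -0.1352  0.1637] gap 0.0236 F 30.0 ft [ 0.1  0.8 -1.7]
placed 44.2 ee [ 0.4806 -0.2013  0.0476] gap 0.0237 F 30.0 ft [0.2 0.3 0.1]
open 45.5 ee [ 0.4806 -0.2013  0.0475] gap 0.0877 F 0.0 ft [ 0.  -0.2  0.5]
home 49.4 ee [0.2206 0.3997 0.2298] gap 0.0882 F 0.0 ft [-0.2  0.5  0.1]
```

View pics/t3.png

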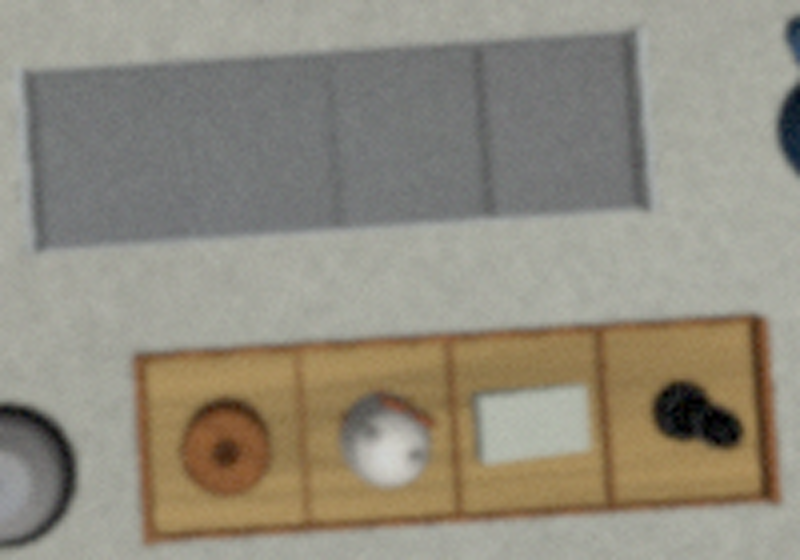

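View pics/s3.png

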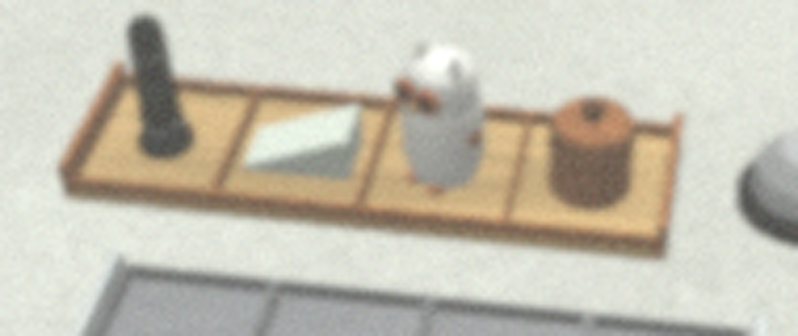

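The four finds stand upright and clear of the dividers: box (225,447), owl (387,440), door stop (533,424), tip cap (685,410). The bell has not moved, so I'm handing in.

```bash
python3 -c "
from bench import *
print(job_done())"
```

```text
the job is handed in; nothing more can be done
None
```

All four finds are upright in the wooden rack in their original left-to-right order (box, owl, door stop, tip cap), the bell was left untouched, and the job was handed in after about 50 s; no verdict was returned.

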